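# Tighten the mould clamp until the torque wrench clicks

## Robot

A 7-joint arm with a two-finger parallel gripper is mounted at the origin on the work surface. World frame = base frame: x ahead of the robot, y to its left, z up, the work surface at z = 0. Lengths are in m, angles in rad, forces in N, time in s.
With the tool pointing down it reaches from about 0.35 to 0.775 m from the base axis. Payload 3.1 kg.
Tool frame: the origin (TCP) lies at the very end of the fingers, on their centre line; the grasp point (between the pads) lies 19 mm behind it (pinch_z is the distance from the TCP to the grasp point, in m); z points along the fingers, y is the line along which they close (so a half turn about z gives the same grasp; the last joint's range is limited). The gripper opens to 85 mm and grips with 20 to 120 N. Pads are 22 mm wide; open, the fingers measure 114 mm over their backs; the gripper's body (76 mm by 85 mm) begins 54 mm behind the grasp point. The pads swing forward as they close: fully open they stand 13 mm farther back than shut.
Start: joints at [1.232, 0.311, 0.014, 1.512, -0.004, 1.319, -0.027], TCP at [0.161, -0.526, 0.231] pointing down, gripper open.
Joint ranges: [-2.7, 2.7], [-0.3, 1.91], [-1.27, 1.3], [0.12, 2.57], [-1.44, 4.58], [0.2, 2.03], [-3.05, 3.05]. Speed limits (rad/s): [2.79, 2.79, 3.14, 3.14, 3.14, 3.14, 3.14].

## Interface

Orientations are given as a rotation vector (axis times angle).
In Python, from workcell import state, read_camera, job_done, masks_of, spot_point, pinch_z gives the robot as it stands.
- The arm moves only by the tool move_arm, never from a script. Its argument "targets" is a list of rows, each an object with "dr": the turn, a rotation vector about the tool's x, y, z in rad, a list of three; "delta_pos": the shift along the tool's x, y, z in cm, a list of three; "gripper": the opening, from -1 (shut) to 1 (fully open). A call has 1 to 5 rows; each row shifts and turns the commanded pose from where the row before left it, along the tool's axes as they then stand; what a row does not reach is not made up. A row lasts 1/10 s, in which the tool goes at most 50 mm and 8.59 degrees, less where a joint would pass 70% of its speed; a pose out of reach is approached as far as the arm can. A call with a gripper value outside its range is refused whole. The fingers move at their own pace and stop on an object; the grip force is fixed at half the most. Time passes only in rows, so rows that do not move let the fingers close. It gives the time, the measured TCP pose, the force, the opening and the grip force at its end, in the units of the state.
- state(): the state, without advancing time (a new reading comes with each control period).
- read_camera(name): name is "side" or "top"; returns a dict with "color" (480x640x3 uint8, red, green, blue), "fov_y" (degrees; the focal length in pixels is half the picture's height over the tangent of half this angle, whatever the lens; pixels are square), "cx", "cy" (the principal point, pixels), "k1" (the pictures are not rectified: a ray, as slopes to the right and down, at radius r is drawn at 1 + k1 r^2 times it, then the intrinsics apply), "position" and "rotation" of the camera in the world. Camera axes: x right, y up, looking along -z (the intrinsics and any distortion apply to the point x, -y, -z); pixel columns grow to the right and rows downward; lengths in m; the calibration is good to about 2 mm. A picture is of the moment at which its call begins. There is no depth.
- job_done(): hands the job in; it is judged then, once.
Trained networks look in a picture, given as the dict that the camera call returned (one of the last four; its "shot" number tells which), for a name from the list of things; names that differ only in an ending like _2 or _b are one class to them, and where a whole thing is asked for, a point or a joint stands for the part that bears it (a point fixed in the world has none). Each returns a list of dicts, best first, with "score" (0 to 1); they miss things now and then, are a little off and sometimes report something else, mostly with a low value. They report only what shows in the picture. A call takes as long as a camera call.
- masks_of(picture, name): "mask" (480x640 bool, what is visible of it) and "location" ([row, column] in pixels, amid what is visible of it).
- spot_point(picture, name): "location" ([row, column] in pixels: a listed point, or the origin of a listed thing).
The state is a dict: "time_s": time; "q": joint angles; "joint_velocities": joint speeds; "joint_torque": joint torques, N m; "tool_pos": TCP position; "tool_rot": TCP orientation; "contact_force": force on the tool from outside, world axes, zero at the start; "ft_torque": the same for the moment, N m; "finger_gap": finger opening in m; "grasp_force": force on a finger pad.
Only numpy, scipy, OpenCV 4.12 (cv2) and the standard library are available. Lean on these libraries where they do the work, as an engineer would, in place of code of your own. Each camera call takes 0.05 s, during which the arm holds its last target. There are 200 camera calls.

## Task

The click-type torque wrench sits on the screw of the plaster-mould clamp. Push its handle clockwise (seen from above) until its hinge plainly breaks over, stop there without driving the bent handle on to its far stop, then let the wrench straighten, swing the handle back over the rubber-capped rest post and let go. Handle the wrench gently and leave the fish, jar and bowl where they are.

Things in the scene. Friction and masses are not known exactly. Their poses are not given: they have to be found in the camera images.
- clamp: mould clamp fixed to the bench: dark steel base 250 x 160 mm, white two-part plaster mould, two columns, green bridge bar along its x, upper face 100 mm high. Origin at bench height under the screw's vertical axis; z up. Beyond 80 mm from that axis nothing but the rest post stands higher than 12 mm under the wrench.
- wrench_head: steel ratchet head, a 43 mm disc captive on the clamp screw. Origin on the screw axis, 106 mm above the bench; x towards the handle's hinge pin, 35 mm from the axis. Clockwise from above it swings free (0.05 to 0.35 rad) until the ratchet catches, then the screw turns and stiffens over 0.15 to 0.3 rad up to the break-over. Counter-clockwise it swings free and the screw stays tight.
- wrench_handle: wrench handle: steel tube 15 mm thick, then a black round grip 26 mm in diameter, 110 mm long. Origin at the vertical hinge pin, 118 mm above the bench; x to its free end (grip from 100 to 210 mm, end at 220 mm), z up; it only turns level. Straight with the head until the set torque, then bends clockwise: clicked plainly from 0.06 rad, driven too far from 0.16, far stop at 0.24.
- grip (a point): middle of the grip's centre line, 190 mm from the screw axis, 155 mm from the hinge pin, 118 mm above the bench; axes as the handle. Push needed here: 0.5 N while free, 8 N rising to 15 N as the screw turns, then dropping as the hinge breaks over (10 N at 0.1 rad of bend). Where that happens differs each time. Springs straight as the push is taken back. Over 90 N, pinching included, strains it.
- shaft (a point): point on the steel tube's centre line, 80 mm from the hinge pin, 115 mm from the screw axis; when parked it lies above the rest post. Same axes as the handle.
- rest (a point): centre of the top of the rest post on the clamp: black rubber cap 24 mm in diameter, top 102 mm above the bench, 115 mm from the screw axis, about 8 mm below the tube. It lies near the counter-clockwise end of the handle's sweep and does not stop the handle.
- fish: glazed ceramic fish, 170 mm long, 77 mm high, beside the clamp; not to be disturbed. Origin under its middle.
- jar: lidded white glaze jar, 64 mm in diameter, 85 mm high; not to be disturbed. Origin under its middle.
- bowl: small white ceramic bowl, 90 mm in diameter, 45 mm high; not to be disturbed. Origin under its middle.

How it is judged:
By the outcome, as a careful person would: the job done as asked, in the order asked, and still so for the second after the job is handed in, with the robot touching nothing.
It also fails if it takes over 58 s, if anything falls off the work surface, if the arm or the gripper's body presses on something with over 40 N, if the wrist force passes 120 N, or if a joint passes its speed limit or range.

## Working session

There is one attempt and no reset: what is moved stays moved. The work goes in short steps, Python scripts to look and compute and a tool call to move; the robot and the scene stay as the last step left them, time stands still between calls to the robot, and variables do not carry over. Pictures are saved under pics/ and viewed, at most 10 in all, crops included, and the job is handed in when it is done.

Besides the shell and the picture viewer there is one more tool, called after "Request:" by a JSON object that holds its "method" and its "body". move_arm: Moves the arm, as the interface text tells. Its arguments: {"type":"object","properties":{"targets":{"type":"array"}},"required":["targets"]}

```bash
mkdir -p pics; cat > h.py <<'E'
import numpy as np, cv2
from workcell import *
from scipy.spatial.transform import Rotation as R
def K(p):
    f=240/np.tan(np.radians(p["fov_y"])/2); return np.array([[f,0,p["cx"]],[0,f,p["cy"]],[0,0,1.]])
def ray(p,rc):
    u=cv2.undistortPoints(np.array([[[rc[1],rc[0]]]],float),K(p),np.array([p["k1"],0,0,0,0.]))[0,0]
    return np.array(p["position"]),rot(p)@np.array([u[0],-u[1],-1])
def rot(p):
    r=np.array(p["rotation"]); return r if r.shape==(3,3) else R.from_rotvec(r).as_matrix()
def atz(p,rc,z):
    o,d=ray(p,rc); return o+d*(z-o[2])/d[2]
def proj(p,X):
    c=rot(p).T@(np.array(X)-p["position"]); c=c*[1,-1,-1]
    d=cv2.projectPoints(c.reshape(1,1,3),np.zeros(3),np.zeros(3),K(p),np.array([p["k1"],0,0,0,0.]))[0][0,0]
    return d[::-1]
Z=dict(clamp=0,wrench_head=.106,wrench_handle=.118,grip=.118,shaft=.118,rest=.102,fish=0,jar=0,bowl=0)
E
python3 - <<'E'
from h import *
s=state(); print(s["tool_pos"],s["tool_rot"],s["finger_gap"],s["contact_force"],pinch_z)
for n in ["top","side"]:
    p=read_camera(n); cv2.imwrite(f"pics/{n}0.png",p["color"][...,::-1])
    print(n,p["position"],p["k1"],p["fov_y"])
    for k,z in Z.items():
        for r in spot_point(p,k)[:2]: print(k,round(r["score"],2),np.round(r["location"],1),np.round(atz(p,r["location"],z),4))
E
```

```text
[ 0.16063479 -0.52523754  0.23021988] [-3.10473321e+00 -4.64215434e-01  7.00276009e-04] 0.08564575830398284 [ 0.20098164  0.2694501  -0.5193651 ] 0.0187
top [0.49235221 0.02287697 0.85724038] -0.0056782854925350535 56.172002131382364
clamp 0.87 [299.3 392.5] [ 0.5334 -0.1486  0.    ]
clamp 0.41 [319.8 292.3] [0.4944 0.0414 0.    ]
wrench_head 0.83 [294.6 404.2] [ 0.5362 -0.1473  0.106 ]
wrench_handle 0.77 [301.2 385.5] [ 0.5246 -0.1134  0.118 ]
grip 0.72 [317.2 293. ] [0.4983 0.0377 0.118 ]
shaft 0.97 [312.7 337.9] [ 0.5057 -0.0351  0.118 ]
rest 0.95 [330.2 341.9] [ 0.4775 -0.0428  0.102 ]
rest 0.15 [276.1 189.2] [0.5655 0.2121 0.102 ]
fish 0.92 [272.7 476. ] [ 0.5851 -0.3124  0.    ]
jar 0.92 [198.6 419.7] [ 0.7319 -0.2084  0.    ]
bowl 0.62 [274.5 190.7] [0.5784 0.2349 0.    ]
side [ 0.43488027 -0.92850315  0.67391533] -0.15676209983293465 42.04275467839661
clamp 0.85 [350.5 270.6] [ 0.5335 -0.1489  0.    ]
wrench_head 0.78 [296.  265.2] [ 0.5322 -0.1428  0.106 ]
wrench_handle 0.88 [282.6 255.2] [ 0.5208 -0.1199  0.118 ]
grip 0.83 [233.7 225.7] [0.4929 0.0458 0.118 ]
shaft 0.97 [257.2 237.6] [ 0.5035 -0.0382  0.118 ]
shaft 0.66 [278.  254.6] [ 0.5219 -0.1069  0.118 ]
rest 0.9 [267.6 221.3] [ 0.4745 -0.0381  0.102 ]
fish 0.74 [412.9 326. ] [ 0.5872 -0.3054  0.    ]
jar 0.25 [236.6 222.9] [0.4979 0.2418 0.    ]
bowl 0.91 [234.3 257.8] [0.5723 0.2317 0.    ]
```

View pics/top0.png

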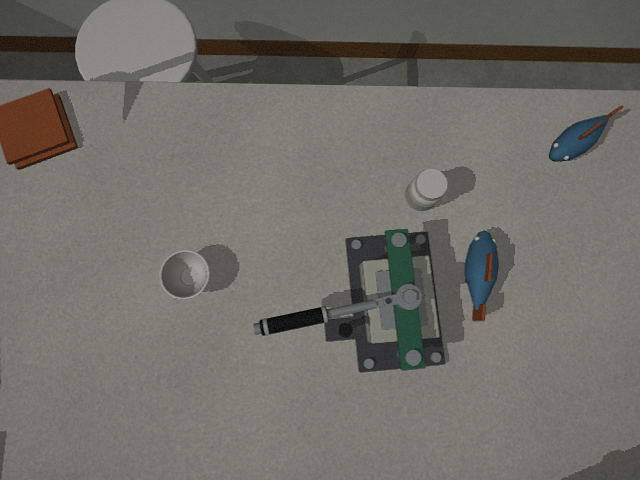

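View pics/side0.png

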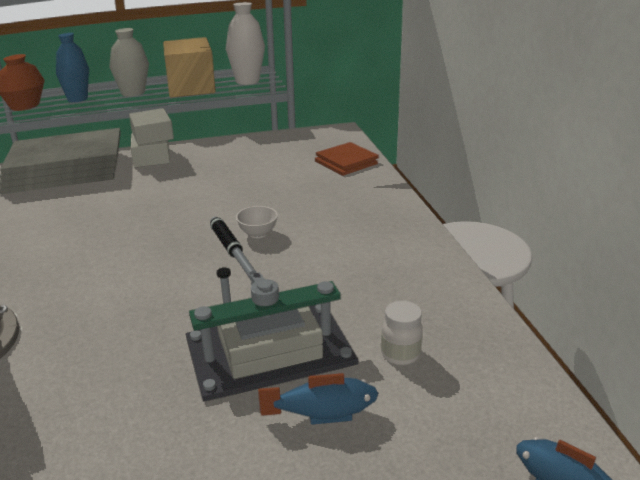

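The top view shows the head at (295,404), the grip at about (317,293) pointing to +y, and the rest cap at (330,343), which is counter-clockwise of the handle. The fish, jar and bowl are clear of the sweep. In the side view (mirrored left to right) the post also stands to the left of the handle.

```bash
cat >> h.py <<'E'
S=np.array([.534,-.147])
def plan(goal,ang,n,pose=None):
    """ang: world heading (deg) of tool x, tool pointing down; prints n equal steps in tool axes"""
    s=state(); P=np.array(s["tool_pos"]); M=R.from_rotvec(s["tool_rot"])
    a=np.radians(ang); G=R.from_matrix(np.array([[np.cos(a),np.sin(a),0],[np.sin(a),-np.cos(a),0],[0,0,-1]]).astype(float))
    dr=(M.inv()*G).as_rotvec()
    print("total dr",dr.round(3),"heading",np.degrees(np.arctan2(*M.as_matrix()[[1,0],0])).round(1))
    for i in range(n):
        Mi=M*R.from_rotvec(dr*(i+1)/n)
        print((dr/n).round(3),(Mi.inv().apply((np.array(goal)-P)/n)*100).round(2), "pre-turn", (((M*R.from_rotvec(dr*i/n)).inv()).apply((np.array(goal)-P)/n)*100).round(2))
E
python3 - <<'E'
from h import *
plan([.496,.041,.20],101.5,15)
E
```

```text
total dr [ 0.     0.    -1.475] heading 17.0
[ 0.     0.    -0.098] [ 3.52 -2.63  0.21] pre-turn [ 3.24 -2.96  0.21]
[ 0.     0.    -0.098] [ 3.76 -2.27  0.21] pre-turn [ 3.52 -2.63  0.21]
[ 0.     0.    -0.098] [ 3.96 -1.89  0.21] pre-turn [ 3.76 -2.27  0.21]
[ 0.     0.    -0.098] [ 4.13 -1.49  0.21] pre-turn [ 3.96 -1.89  0.21]
[ 0.     0.    -0.098] [ 4.26 -1.08  0.21] pre-turn [ 4.13 -1.49  0.21]
[ 0.     0.    -0.098] [ 4.34 -0.66  0.21] pre-turn [ 4.26 -1.08  0.21]
[ 0.     0.    -0.098] [ 4.38 -0.23  0.21] pre-turn [ 4.34 -0.66  0.21]
[ 0.     0.    -0.098] [4.39 0.2  0.21] pre-turn [ 4.38 -0.23  0.21]
[ 0.     0.    -0.098] [4.34 0.63 0.21] pre-turn [4.39 0.2  0.21]
[ 0.     0.    -0.098] [4.26 1.06 0.21] pre-turn [4.34 0.63 0.21]
[ 0.     0.    -0.098] [4.14 1.47 0.21] pre-turn [4.26 1.06 0.21]
[ 0.     0.    -0.098] [3.97 1.87 0.21] pre-turn [4.14 1.47 0.21]
[ 0.     0.    -0.098] [3.77 2.25 0.21] pre-turn [3.97 1.87 0.21]
[ 0.     0.    -0.098] [3.53 2.61 0.21] pre-turn [3.77 2.25 0.21]
[ 0.     0.    -0.098] [3.26 2.94 0.21] pre-turn [3.53 2.61 0.21]
```

Request:
{"method": "move_arm", "body": {"targets": [{"dr":[0,0,-0.098],"delta_pos":[3.2,-3.0,0],"gripper":0.3},{"dr":[0,0,-0.098],"delta_pos":[3.5,-2.6,0],"gripper":0.3},{"dr":[0,0,-0.098],"delta_pos":[3.8,-2.3,0],"gripper":0.3},{"dr":[0,0,-0.098],"delta_pos":[4.0,-1.9,0],"gripper":0.3},{"dr":[0,0,-0.098],"delta_pos":[4.1,-1.5,0],"gripper":0.3}]}}

```text
time_s: 1.5
tool_pos: [0.2731, -0.3349, 0.2315]
tool_rot: [2.898, 1.21, 0.0]
contact_force: [0.6, 1.5, 0.1]
finger_gap: 0.0556
grasp_force: 0.0
```

Request:
{"method": "move_arm", "body": {"targets": [{"dr":[0,0,-0.098],"delta_pos":[4.3,-1.1,0],"gripper":0.3},{"dr":[0,0,-0.098],"delta_pos":[4.3,-0.7,0],"gripper":0.3},{"dr":[0,0,-0.098],"delta_pos":[4.4,-0.2,0],"gripper":0.3},{"dr":[0,0,-0.098],"delta_pos":[4.4,0.2,0],"gripper":0.3},{"dr":[0,0,-0.098],"delta_pos":[4.3,0.6,0],"gripper":0.3}]}}

```text
time_s: 2.0
tool_pos: [0.3847, -0.146, 0.2317]
tool_rot: [2.518, 1.876, 0.0]
contact_force: [0.8, -1.4, -0.3]
finger_gap: 0.0553
grasp_force: 0.0
```

```bash
python3 - <<'E'
from h import *
s=state(); print(s["time_s"],s["tool_pos"],s["finger_gap"],s["q"])
plan([.496,.041,.20],101.5,6)
E
```

```text
2.0 [ 0.38466777 -0.1459538   0.23167098] 0.05525778831461115 [ 0.75718245  0.04316976 -0.44907573  1.83794772  0.02024913  1.2635481
  0.01229356]
total dr [ 0.001  0.001 -0.491] heading 73.4
[ 0.     0.    -0.082] [3.43 1.17 0.53] pre-turn [3.52 0.89 0.53]
[ 0.     0.    -0.082] [3.33 1.45 0.53] pre-turn [3.43 1.17 0.53]
[ 0.     0.    -0.082] [3.2  1.71 0.53] pre-turn [3.33 1.45 0.53]
[ 0.     0.    -0.082] [3.05 1.97 0.53] pre-turn [3.2  1.71 0.53]
[ 0.     0.    -0.082] [2.87 2.21 0.53] pre-turn [3.05 1.97 0.53]
[ 0.     0.    -0.082] [2.68 2.44 0.53] pre-turn [2.87 2.21 0.53]
```

Request:
{"method": "move_arm", "body": {"targets": [{"dr":[0,0,-0.098],"delta_pos":[4.2,1.2,0.5],"gripper":0.3},{"dr":[0,0,-0.098],"delta_pos":[4.0,1.6,0.5],"gripper":0.3},{"dr":[0,0,-0.098],"delta_pos":[3.9,2.0,0.5],"gripper":0.3},{"dr":[0,0,-0.098],"delta_pos":[3.6,2.3,0.5],"gripper":0.3},{"dr":[0,0,-0.098],"delta_pos":[2.5,2.2,0.5],"gripper":0.3}]}}

```text
time_s: 2.5
tool_pos: [0.4982, 0.0281, 0.2065]
tool_rot: [1.986, 2.434, 0.002]
contact_force: [0.3, 0.4, -0.1]
finger_gap: 0.0555
grasp_force: 0.0
```

```bash
python3 - <<'E'
from h import *
s=state(); print(s["time_s"],s["tool_pos"],s["finger_gap"],s["q"])
for n in ["top","side"]:
    p=read_camera(n); cv2.imwrite(f"pics/{n}1.png",p["color"][...,::-1])
    print(n,"tcp px",proj(p,s["tool_pos"]).round(1))
    for k in ["wrench_head","grip","shaft","rest"]:
        for r in spot_point(p,k)[:1]: print(k,round(r["score"],2),np.round(r["location"],1),np.round(atz(p,r["location"],Z[k]),4))
plan([.496,.041,.20],101.5,1)
E
```

```text
2.5 [0.49820357 0.02813574 0.20646654] 0.055496087163095516 [ 0.44336838  0.28503113 -0.66082793  1.67032935  0.18214532  1.24761223
 -0.05350853]
top tcp px [316.8 298.5]
wrench_head 0.76 [296.  404.5] [ 0.5338 -0.1477  0.106 ]
side tcp px [193.2 225.3]
wrench_head 0.72 [297.3 267.2] [ 0.5346 -0.1469  0.106 ]
grip 0.61 [235.  223.9] [0.4892 0.0421 0.118 ]
shaft 0.64 [256.4 239. ] [ 0.5061 -0.0363  0.118 ]
rest 0.56 [267.6 221.8] [ 0.4754 -0.0383  0.102 ]
total dr [ 0.     0.001 -0.007] heading 101.1
[ 0.     0.001 -0.007] [1.71 0.24 0.65] pre-turn [1.71 0.23 0.65]
```

View pics/side1.png

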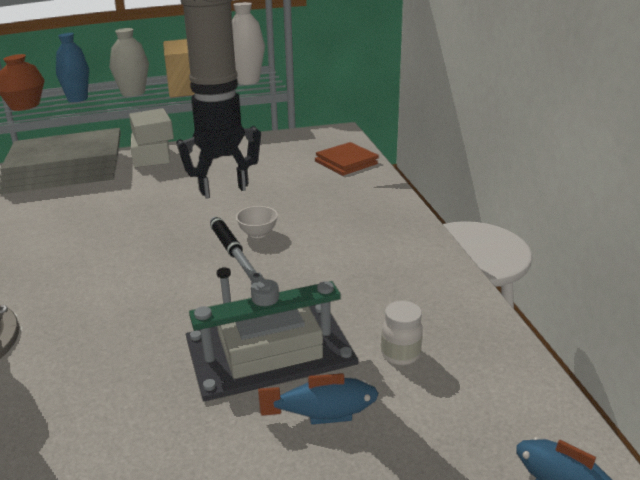

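```bash
python3 - <<'E'
from h import *
s=state(); print(s["time_s"],s["tool_pos"],s["contact_force"])
plan([.495,.039,.097],101.8,1)
E
```

```text
3.0 [0.49702081 0.02380326 0.20654398] [-0.38314474 -0.31297443  0.3221972 ]
total dr [ 0.     0.001 -0.013] heading 101.1
[ 0.     0.001 -0.013] [ 1.53  0.11 10.95] pre-turn [ 1.54  0.09 10.95]
```

Request:
{"method": "move_arm", "body": {"targets": [{"dr":[0,0,-0.01],"delta_pos":[1.5,0.1,2.5],"gripper":0.3},{"dr":[0,0,0],"delta_pos":[0,0,2.5],"gripper":0.3},{"dr":[0,0,0],"delta_pos":[0,0,1.0],"gripper":0.3},{"dr":[0,0,0],"delta_pos":[0,0,0],"gripper":0.3}]}}

```text
time_s: 3.4
tool_pos: [0.494, 0.039, 0.1451]
tool_rot: [-1.981, -2.435, 0.004]
contact_force: [-0.2, 0.3, 0.3]
finger_gap: 0.0556
grasp_force: 0.0
```

```bash
python3 - <<'E'
from h import *
s=state(); print(s["time_s"],s["tool_pos"],s["contact_force"])
plan([.495,.039,.096],101.8,1)
im=[]
for n,(r,c) in dict(top=(230,200),side=(130,140)).items():
    p=read_camera(n); im.append(cv2.resize(p["color"][r:r+150,c:c+200,::-1],None,fx=2,fy=2,interpolation=cv2.INTER_CUBIC))
cv2.imwrite("pics/c2.png",np.hstack(im))
E
```

```text
3.4 [0.4940287  0.03899292 0.14506802] [-0.1838769   0.31364269  0.32901455]
total dr [-0.003  0.    -0.001] heading 101.7
[-0.003  0.    -0.001] [-0.02  0.1   4.91] pre-turn [-0.02  0.11  4.91]
```

View pics/c2.png

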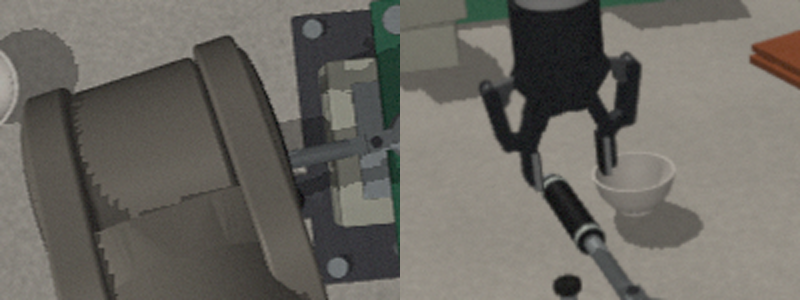

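The left crop is the top view, where the arm hides the grip. In the right crop (side view) the fingertips at (535,185) and (607,172) stand either side of the grip, whose middle is near (572,212). It looks centred, so I'm going down.

Request:
{"method": "move_arm", "body": {"targets": [{"dr":[0,0,0],"delta_pos":[0,0.1,1.2],"gripper":0.3},{"dr":[0,0,0],"delta_pos":[0,0,1.2],"gripper":0.3},{"dr":[0,0,0],"delta_pos":[0,0,1.2],"gripper":0.3},{"dr":[0,0,0],"delta_pos":[0,0,1.3],"gripper":0.3},{"dr":[0,0,0],"delta_pos":[0,0,0],"gripper":0.3}]}}

```text
time_s: 4.0
tool_pos: [0.4942, 0.04, 0.0948]
tool_rot: [-1.979, -2.435, 0.005]
contact_force: [0.0, -0.7, -1.3]
finger_gap: 0.0559
grasp_force: 0.0
```

```bash
python3 - <<'E'
from h import *
s=state(); print(s["time_s"],s["tool_pos"],s["contact_force"])
im=[]
for n,(r,c) in dict(top=(230,200),side=(160,140)).items():
    p=read_camera(n); im.append(cv2.resize(p["color"][r:r+150,c:c+200,::-1],None,fx=2,fy=2,interpolation=cv2.INTER_CUBIC))
cv2.imwrite("pics/c3.png",np.hstack(im))
E
```

```text
4.0 [0.49419862 0.03996829 0.0947944 ] [ 0.00971543 -0.67510578 -1.29197766]
```

View pics/c3.png

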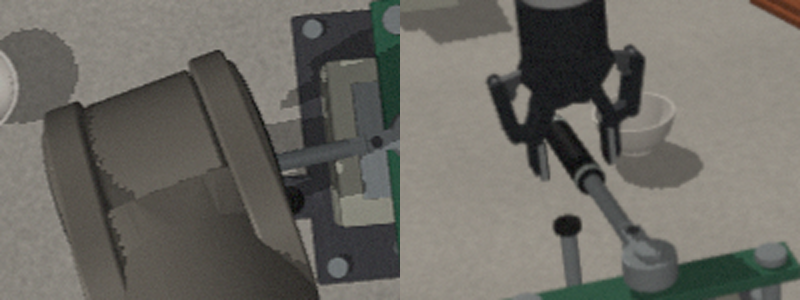

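The side crop shows the two fingers straddling the grip with nothing touched. Next is the clockwise sweep about the screw.

Request:
{"method": "move_arm", "body": {"targets": [{"dr":[0,0,0.02],"delta_pos":[0,0.38,0],"gripper":0.3},{"dr":[0,0,0.02],"delta_pos":[0,0.38,0],"gripper":0.3},{"dr":[0,0,0.02],"delta_pos":[-0.01,0.38,0],"gripper":0.3},{"dr":[0,0,0.02],"delta_pos":[-0.01,0.38,0],"gripper":0.3},{"dr":[0,0,0.02],"delta_pos":[0,0.38,0],"gripper":0.3}]}}

```text
time_s: 4.6
tool_pos: [0.5154, 0.0432, 0.0974]
tool_rot: [2.102, 2.334, -0.0]
contact_force: [-1.4, -0.8, 0.1]
finger_gap: 0.055
grasp_force: 0.2
```

```bash
cat >> h.py <<'E'
def rep():
    s=state(); d=np.array(s["tool_pos"][:2])-S; M=R.from_rotvec(s["tool_rot"]).as_matrix(); f=np.array(s["contact_force"])
    print("t",s["time_s"],"r %.4f ang %.3f head %.3f"%(np.hypot(*d),np.arctan2(d[1],d[0]),np.arctan2(M[1,0],M[0,0])),"z %.4f"%s["tool_pos"][2],"F tool",(M.T@f).round(2),"gap",s["finger_gap"],"q",np.round(s["q"],2))
E
python3 -c "
from h import *
rep()"
```

```text
t 4.6 r 0.1911 ang 1.668 head 1.675 z 0.0974 F tool [-0.66 -1.49 -0.14] gap 0.05497147867571208 q [ 0.34  0.43 -0.6   1.77  0.28  1.02 -0.26]
```

Request:
{"method": "move_arm", "body": {"targets": [{"dr":[0,0,0.02],"delta_pos":[0,0.38,0],"gripper":0.3},{"dr":[0,0,0.02],"delta_pos":[0,0.38,0],"gripper":0.3},{"dr":[0,0,0.02],"delta_pos":[-0.01,0.38,0],"gripper":0.3}]}}

```text
time_s: 4.9
tool_pos: [0.5267, 0.0442, 0.0972]
tool_rot: [-2.171, -2.27, 0.0]
contact_force: [-0.7, -1.1, 0.4]
finger_gap: 0.0553
grasp_force: 0.2
```

```bash
python3 -c "
from h import *
rep()"
```

```text
t 4.9 r 0.1913 ang 1.609 head 1.615 z 0.0972 F tool [-1.03 -0.72 -0.44] gap 0.055332376342064414 q [ 0.32  0.45 -0.58  1.74  0.28  1.03 -0.31]
```

Request:
{"method": "move_arm", "body": {"targets": [{"dr":[0,0,0.02],"delta_pos":[0,0.38,0],"gripper":0.3},{"dr":[0,0,0.02],"delta_pos":[0,0.38,0],"gripper":0.3},{"dr":[0,0,0.02],"delta_pos":[-0.01,0.38,0],"gripper":0.3}]}}

```text
time_s: 5.2
tool_pos: [0.5381, 0.0444, 0.0973]
tool_rot: [-2.239, -2.204, 0.0]
contact_force: [-0.5, -0.5, 0.0]
finger_gap: 0.0557
grasp_force: 0.2
```

```bash
python3 -c "
from h import *
rep()"
```

```text
t 5.2 r 0.1914 ang 1.550 head 1.555 z 0.0973 F tool [-0.47 -0.52 -0.02] gap 0.05565434089174342 q [ 0.31  0.47 -0.56  1.71  0.28  1.04 -0.37]
```

Request:
{"method": "move_arm", "body": {"targets": [{"dr":[0,0,0.02],"delta_pos":[-0.01,0.38,0],"gripper":0.3},{"dr":[0,0,0.02],"delta_pos":[0,0.38,0],"gripper":0.3},{"dr":[0,0,0.02],"delta_pos":[-0.01,0.38,0],"gripper":0.3}]}}

```text
time_s: 5.5
tool_pos: [0.5495, 0.0437, 0.0973]
tool_rot: [-2.304, -2.136, 0.0]
contact_force: [0.0, -0.3, 0.1]
finger_gap: 0.0555
grasp_force: 0.2
```

Request:
{"method": "move_arm", "body": {"targets": [{"dr":[0,0,0.02],"delta_pos":[-0.01,0.38,0],"gripper":0.3},{"dr":[0,0,0.02],"delta_pos":[0,0.38,0],"gripper":0.3},{"dr":[0,0,0.02],"delta_pos":[-0.01,0.38,0],"gripper":0.3}]}}

```text
time_s: 5.8
tool_pos: [0.5605, 0.0425, 0.0972]
tool_rot: [-2.366, -2.066, 0.001]
contact_force: [-2.8, 0.5, -0.4]
finger_gap: 0.0553
grasp_force: 1.1
```

Request:
{"method": "move_arm", "body": {"targets": [{"dr":[0,0,0.02],"delta_pos":[-0.01,0.38,0],"gripper":0.3},{"dr":[0,0,0.02],"delta_pos":[0,0.38,0],"gripper":0.3}]}}

```text
time_s: 6.0
tool_pos: [0.5651, 0.0413, 0.0962]
tool_rot: [-2.404, -2.016, 0.009]
contact_force: [-7.2, 0.1, 0.9]
finger_gap: 0.0556
grasp_force: 3.7
```

```bash
python3 - <<'E'
from h import *
rep()
im=[]
for n,(r,c) in dict(top=(200,200),side=(160,140)).items():
    p=read_camera(n); im.append(cv2.resize(p["color"][r:r+150,c:c+200,::-1],None,fx=2,fy=2,interpolation=cv2.INTER_CUBIC))
    for k in ["wrench_head","wrench_handle","grip","shaft"]:
        for q in spot_point(p,k)[:1]: print(n,k,round(q["score"],2),np.round(q["location"],1),np.round(atz(p,q["location"],Z[k]),4))
cv2.imwrite("pics/c4.png",np.hstack(im))
rep()
E
```

```text
t 6.0 r 0.1908 ang 1.407 head 1.396 z 0.0962 F tool [-1.18 -7.12 -0.88] gap 0.05556352449767208 q [ 0.26  0.51 -0.51  1.63  0.28  1.08 -0.5 ]
top wrench_head 0.68 [295.4 407.8] [ 0.5349 -0.1533  0.106 ]
top wrench_handle 0.68 [295.1 388. ] [ 0.5345 -0.1178  0.118 ]
side wrench_head 0.76 [297.  262.8] [ 0.5281 -0.1444  0.106 ]
side wrench_handle 0.96 [276.  260.6] [ 0.532  -0.1038  0.118 ]
side grip 0.78 [229.9 253.6] [0.5434 0.0462 0.118 ]
side shaft 0.95 [252.3 260.5] [ 0.5433 -0.0328  0.118 ]
t 6.5 r 0.1908 ang 1.410 head 1.397 z 0.0960 F tool [-1.05 -5.35 -0.16] gap 0.05568691755824894 q [ 0.26  0.51 -0.51  1.63  0.28  1.08 -0.5 ]
```

View pics/c4.png

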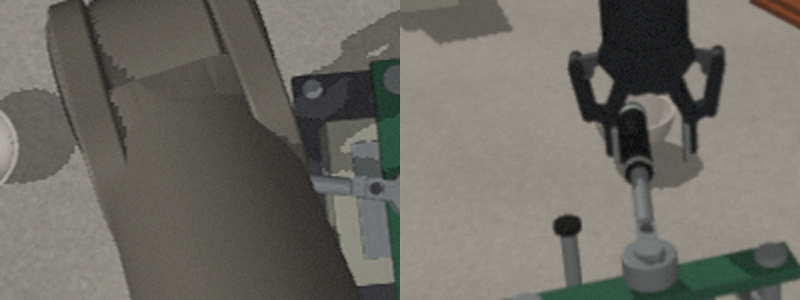

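The side crop shows the rear finger bearing on the grip, with the handle at about heading 1.49, and the ratchet has just caught. I'll go on in small steps.

Request:
{"method": "move_arm", "body": {"targets": [{"dr":[0,0,0.02],"delta_pos":[-0.01,0.38,0],"gripper":0.3},{"dr":[0,0,0.02],"delta_pos":[0,0.38,0],"gripper":0.3},{"dr":[0,0,0.02],"delta_pos":[0,0.38,0],"gripper":0.3}]}}

```text
time_s: 6.8
tool_pos: [0.5737, 0.0392, 0.0952]
tool_rot: [-2.46, -1.942, 0.017]
contact_force: [-9.3, 0.4, 1.6]
finger_gap: 0.0553
grasp_force: 4.7
```

Request:
{"method": "move_arm", "body": {"targets": [{"dr":[0,0,0.02],"delta_pos":[-0.01,0.38,0],"gripper":0.3},{"dr":[0,0,0.02],"delta_pos":[0,0.38,0],"gripper":0.3}]}}

```text
time_s: 7.0
tool_pos: [0.5805, 0.0375, 0.095]
tool_rot: [-2.498, -1.893, 0.018]
contact_force: [-11.4, -0.0, 1.5]
finger_gap: 0.0554
grasp_force: 5.1
```

Request:
{"method": "move_arm", "body": {"targets": [{"dr":[0,0,0.015],"delta_pos":[0,0.29,0],"gripper":0.3},{"dr":[0,0,0.015],"delta_pos":[0,0.29,0],"gripper":0.3}]}}

```text
time_s: 7.2
tool_pos: [0.5855, 0.036, 0.0948]
tool_rot: [-2.525, -1.855, 0.02]
contact_force: [-10.7, 0.9, 2.0]
finger_gap: 0.0558
grasp_force: 5.4
```

```bash
python3 -c "
from h import *
rep()"
```

```text
t 7.2 r 0.1901 ang 1.296 head 1.267 z 0.0948 F tool [ -2.31 -10.5   -1.85] gap 0.05576447413295679 q [ 0.24  0.55 -0.48  1.57  0.27  1.11 -0.61]
```

Request:
{"method": "move_arm", "body": {"targets": [{"dr":[0,0,0.01],"delta_pos":[0,0.19,0],"gripper":0.3},{"dr":[0,0,0.01],"delta_pos":[0,0.19,0],"gripper":0.3},{"dr":[0,0,0.01],"delta_pos":[0,0.19,0],"gripper":0.3}]}}

```text
time_s: 7.5
tool_pos: [0.5905, 0.0344, 0.0946]
tool_rot: [-2.552, -1.817, 0.021]
contact_force: [-11.1, 1.0, 1.2]
finger_gap: 0.0556
grasp_force: 5.7
```

```bash
python3 -c "
from h import *
rep()"
```

```text
t 7.5 r 0.1900 ang 1.269 head 1.238 z 0.0946 F tool [ -2.69 -10.88  -1.02] gap 0.05557412993400297 q [ 0.23  0.56 -0.47  1.55  0.27  1.11 -0.63]
```

Request:
{"method": "move_arm", "body": {"targets": [{"dr":[0,0,0.01],"delta_pos":[0,0.19,0],"gripper":0.3},{"dr":[0,0,0.01],"delta_pos":[0,0.19,0],"gripper":0.3},{"dr":[0,0,0.01],"delta_pos":[0,0.19,0],"gripper":0.3}]}}

```text
time_s: 7.8
tool_pos: [0.5954, 0.0327, 0.0945]
tool_rot: [-2.578, -1.779, 0.023]
contact_force: [-12.4, 0.3, 1.4]
finger_gap: 0.0555
grasp_force: 6.0
```

```bash
python3 -c "
from h import *
rep()"
```

```text
t 7.8 r 0.1899 ang 1.242 head 1.208 z 0.0945 F tool [ -4.12 -11.76  -1.22] gap 0.05554734266197049 q [ 0.23  0.57 -0.46  1.54  0.26  1.12 -0.65]
```

Request:
{"method": "move_arm", "body": {"targets": [{"dr":[0,0,0.01],"delta_pos":[0,0.19,0],"gripper":0.3},{"dr":[0,0,0.01],"delta_pos":[0,0.19,0],"gripper":0.3},{"dr":[0,0,0.01],"delta_pos":[0,0.19,0],"gripper":0.3}]}}

```text
time_s: 8.1
tool_pos: [0.6002, 0.0309, 0.0943]
tool_rot: [-2.604, -1.74, 0.024]
contact_force: [-12.9, 0.6, 0.8]
finger_gap: 0.0554
grasp_force: 6.3
```

```bash
python3 -c "
from h import *
rep()"
```

```text
t 8.1 r 0.1898 ang 1.214 head 1.178 z 0.0943 F tool [ -4.38 -12.12  -0.6 ] gap 0.05539548701761156 q [ 0.22  0.57 -0.45  1.52  0.26  1.12 -0.67]
```

Request:
{"method": "move_arm", "body": {"targets": [{"dr":[0,0,0.01],"delta_pos":[0,0.19,0],"gripper":0.3},{"dr":[0,0,0.01],"delta_pos":[0,0.19,0],"gripper":0.3},{"dr":[0,0,0.01],"delta_pos":[0,0.19,0],"gripper":0.3}]}}

```text
time_s: 8.4
tool_pos: [0.6051, 0.0289, 0.0942]
tool_rot: [-2.629, -1.701, 0.025]
contact_force: [-14.1, 0.6, 1.2]
finger_gap: 0.0553
grasp_force: 6.6
```

```bash
python3 -c "
from h import *
rep()"
```

```text
t 8.4 r 0.1897 ang 1.187 head 1.149 z 0.0942 F tool [ -5.22 -13.12  -0.96] gap 0.055320319837103206 q [ 0.22  0.58 -0.44  1.51  0.26  1.13 -0.7 ]
```

Request:
{"method": "move_arm", "body": {"targets": [{"dr":[0,0,0.01],"delta_pos":[0,0.19,0],"gripper":0.3},{"dr":[0,0,0.01],"delta_pos":[0,0.19,0],"gripper":0.3}]}}

```text
time_s: 8.6
tool_pos: [0.6082, 0.0275, 0.0941]
tool_rot: [-2.645, -1.675, 0.026]
contact_force: [-13.8, 1.0, 2.3]
finger_gap: 0.0555
grasp_force: 6.8
```

```bash
python3 -c "
from h import *
rep()"
```

```text
t 8.6 r 0.1896 ang 1.168 head 1.129 z 0.0941 F tool [ -5.04 -12.98  -1.98] gap 0.05548329007919351 q [ 0.22  0.59 -0.44  1.5   0.26  1.13 -0.71]
```

Request:
{"method": "move_arm", "body": {"targets": [{"dr":[0,0,0.01],"delta_pos":[0,0.19,0],"gripper":0.3},{"dr":[0,0,0.01],"delta_pos":[0,0.19,0],"gripper":0.3}]}}

```text
time_s: 8.8
tool_pos: [0.6114, 0.026, 0.094]
tool_rot: [-2.661, -1.648, 0.027]
contact_force: [-14.4, 1.5, 0.9]
finger_gap: 0.0553
grasp_force: 6.9
```

```bash
python3 -c "
from h import *
rep()"
```

```text
t 8.8 r 0.1896 ang 1.150 head 1.109 z 0.0940 F tool [ -5.05 -13.6   -0.61] gap 0.05528689684780432 q [ 0.21  0.59 -0.43  1.49  0.26  1.14 -0.73]
```

Request:
{"method": "move_arm", "body": {"targets": [{"dr":[0,0,0.01],"delta_pos":[0,0.19,0],"gripper":0.3},{"dr":[0,0,0.01],"delta_pos":[0,0.19,0],"gripper":0.3}]}}

```text
time_s: 9.0
tool_pos: [0.6152, 0.0244, 0.0941]
tool_rot: [-2.678, -1.622, 0.026]
contact_force: [-13.7, 2.0, 1.1]
finger_gap: 0.0554
grasp_force: 6.5
```

```bash
python3 -c "
from h import *
rep()"
```

```text
t 9.0 r 0.1896 ang 1.128 head 1.089 z 0.0941 F tool [ -4.58 -13.14  -0.81] gap 0.05541482489177611 q [ 0.21  0.6  -0.42  1.48  0.25  1.14 -0.74]
```

Request:
{"method": "move_arm", "body": {"targets": [{"dr":[0,0,0.01],"delta_pos":[0,0.19,0],"gripper":0.3},{"dr":[0,0,0.01],"delta_pos":[0,0.19,0],"gripper":0.3}]}}

```text
time_s: 9.2
tool_pos: [0.6193, 0.0224, 0.0944]
tool_rot: [-2.695, -1.595, 0.024]
contact_force: [-12.4, 1.6, 1.3]
finger_gap: 0.0555
grasp_force: 5.8
```

```bash
python3 - <<'E'
from h import *
rep()
im=[]
for n,(r,c) in dict(top=(200,300),side=(160,180)).items():
    p=read_camera(n); im.append(cv2.resize(p["color"][r:r+150,c:c+200,::-1],None,fx=2,fy=2,interpolation=cv2.INTER_CUBIC))
    for k in ["wrench_head","wrench_handle","grip","shaft"]:
        for q in spot_point(p,k)[:1]: print(n,k,round(q["score"],2),np.round(q["location"],1),np.round(atz(p,q["location"],Z[k]),4))
cv2.imwrite("pics/c5.png",np.hstack(im))
rep()
E
```

```text
t 9.2 r 0.1897 ang 1.104 head 1.069 z 0.0944 F tool [ -4.56 -11.66  -1.03] gap 0.055518354127065885 q [ 0.21  0.6  -0.42  1.46  0.25  1.14 -0.75]
top wrench_head 0.86 [295.6 405.4] [ 0.5345 -0.1493  0.106 ]
side wrench_head 0.78 [296.1 264.5] [ 0.5311 -0.1427  0.106 ]
side wrench_handle 0.68 [278.1 266.7] [ 0.5405 -0.1121  0.118 ]
side grip 0.82 [232.4 287.8] [0.6012 0.0211 0.118 ]
side shaft 0.78 [251.3 279. ] [ 0.5742 -0.0378  0.118 ]
t 9.7 r 0.1898 ang 1.100 head 1.069 z 0.0947 F tool [ -4.61 -10.77  -0.72] gap 0.055562358774625405 q [ 0.21  0.6  -0.42  1.46  0.25  1.14 -0.75]
```

View pics/c5.png

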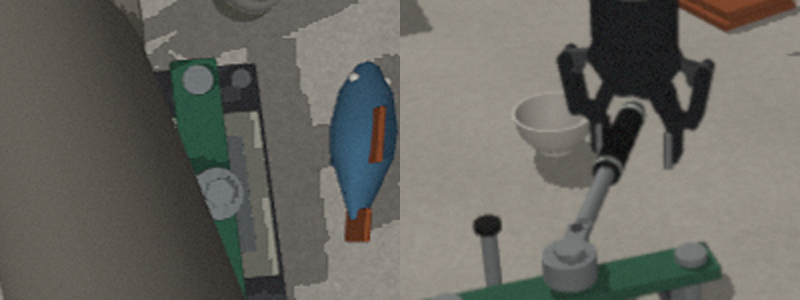

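The side crop shows the grip between the fingers with the handle starting to bend at the hinge. Force and pad force have dropped from their peaks, 14.4 to 11.7 N and 6.9 to 5.8 N. By estimate the bend is about 0.055 rad, so it needs a little more.

Request:
{"method": "move_arm", "body": {"targets": [{"dr":[0,0,0.01],"delta_pos":[0,0.19,0],"gripper":0.3},{"dr":[0,0,0.01],"delta_pos":[0,0.19,0],"gripper":0.3},{"dr":[0,0,0],"delta_pos":[0,0,0],"gripper":0.3}]}}

```text
time_s: 10.0
tool_pos: [0.625, 0.0198, 0.0952]
tool_rot: [-2.715, -1.569, 0.017]
contact_force: [-8.5, 0.2, 0.9]
finger_gap: 0.0556
grasp_force: 4.1
```

```bash
python3 -c "
from h import *
rep()"
```

```text
t 10.0 r 0.1900 ang 1.071 head 1.048 z 0.0952 F tool [-4.13 -7.5  -0.77] gap 0.055578773141448753 q [ 0.21  0.61 -0.41  1.45  0.25  1.15 -0.77]
```

Bend is now about 0.09 to 0.12 rad, which is past the click and well short of 0.16. I'm backing off.

Request:
{"method": "move_arm", "body": {"targets": [{"dr":[0,0,-0.01],"delta_pos":[0,-0.19,0],"gripper":0.3},{"dr":[0,0,-0.015],"delta_pos":[0,-0.29,0],"gripper":0.3},{"dr":[0,0,-0.02],"delta_pos":[0,-0.38,0],"gripper":0.3},{"dr":[0,0,-0.02],"delta_pos":[0,-0.38,0],"gripper":0.3},{"dr":[0,0,-0.02],"delta_pos":[0,-0.38,0],"gripper":0.3}]}}

```text
time_s: 10.5
tool_pos: [0.6082, 0.0277, 0.0943]
tool_rot: [-2.642, -1.683, 0.024]
contact_force: [-10.6, -0.2, 1.1]
finger_gap: 0.0554
grasp_force: 5.1
```

```bash
python3 -c "
from h import *
rep()"
```

```text
t 10.5 r 0.1898 ang 1.169 head 1.135 z 0.0943 F tool [-4.68 -9.55 -0.91] gap 0.055439165316171456 q [ 0.22  0.59 -0.44  1.5   0.26  1.13 -0.71]
```

Request:
{"method": "move_arm", "body": {"targets": [{"dr":[0,0,-0.02],"delta_pos":[0,-0.38,0],"gripper":0.3},{"dr":[0,0,-0.02],"delta_pos":[0,-0.38,0],"gripper":0.3},{"dr":[0,0,-0.02],"delta_pos":[0,-0.38,0],"gripper":0.3},{"dr":[0,0,-0.02],"delta_pos":[0,-0.38,0],"gripper":0.3},{"dr":[0,0,0],"delta_pos":[0,0,0],"gripper":0.3}]}}

```text
time_s: 11.0
tool_pos: [0.602, 0.0328, 0.0973]
tool_rot: [-2.582, -1.79, -0.0]
contact_force: [-2.0, 0.1, 0.5]
finger_gap: 0.0554
grasp_force: 1.1
```

```bash
python3 -c "
from h import *
rep()"
```

```text
t 11.0 r 0.1922 ang 1.209 head 1.212 z 0.0973 F tool [-0.58 -1.87 -0.53] gap 0.05539361905206237 q [ 0.23  0.56 -0.46  1.53  0.27  1.11 -0.65]
```

Request:
{"method": "move_arm", "body": {"targets": [{"dr":[0,0,-0.03],"delta_pos":[-0.01,-0.57,0],"gripper":0.3},{"dr":[0,0,-0.03],"delta_pos":[-0.02,-0.57,0],"gripper":0.3},{"dr":[0,0,-0.03],"delta_pos":[-0.02,-0.57,0],"gripper":0.1},{"dr":[0,0,-0.03],"delta_pos":[-0.01,-0.57,0],"gripper":-0.15},{"dr":[0,0,-0.03],"delta_pos":[-0.01,-0.57,0],"gripper":-0.15}]}}

```text
time_s: 11.5
tool_pos: [0.5748, 0.0405, 0.0976]
tool_rot: [2.438, 1.98, 0.002]
contact_force: [0.4, 1.0, -0.5]
finger_gap: 0.0362
grasp_force: 0.3
```

```bash
python3 -c "
from h import *
rep()"
```

```text
t 11.5 r 0.1919 ang 1.357 head 1.364 z 0.0976 F tool [1.07 0.14 0.47] gap 0.03615182770523709 q [ 0.26  0.52 -0.5   1.61  0.28  1.08 -0.53]
```

Request:
{"method": "move_arm", "body": {"targets": [{"dr":[0,0,-0.04],"delta_pos":[-0.02,-0.76,0],"gripper":-0.15},{"dr":[0,0,-0.04],"delta_pos":[-0.02,-0.76,0],"gripper":-0.15},{"dr":[0,0,-0.04],"delta_pos":[-0.01,-0.76,0],"gripper":-0.15},{"dr":[0,0,-0.04],"delta_pos":[-0.02,-0.76,0],"gripper":-0.15},{"dr":[0,0,-0.04],"delta_pos":[-0.01,-0.76,0],"gripper":-0.15}]}}

```text
time_s: 12.0
tool_pos: [0.5368, 0.0447, 0.0976]
tool_rot: [2.228, 2.215, 0.002]
contact_force: [0.9, 1.0, 0.5]
finger_gap: 0.0359
grasp_force: 0.3
```

Request:
{"method": "move_arm", "body": {"targets": [{"dr":[0,0,-0.04],"delta_pos":[-0.02,-0.76,0],"gripper":-0.15},{"dr":[0,0,-0.04],"delta_pos":[-0.02,-0.76,0],"gripper":-0.15},{"dr":[0,0,-0.04],"delta_pos":[-0.01,-0.76,0],"gripper":-0.15},{"dr":[0,0,-0.04],"delta_pos":[-0.02,-0.76,0],"gripper":-0.15},{"dr":[0,0,-0.04],"delta_pos":[-0.01,-0.76,0],"gripper":-0.15}]}}

```text
time_s: 12.5
tool_pos: [0.499, 0.0412, 0.0976]
tool_rot: [1.995, 2.426, 0.001]
contact_force: [0.1, 0.5, -0.8]
finger_gap: 0.0363
grasp_force: 0.3
```

```bash
python3 - <<'E'
from h import *
rep()
for n in ["top","side"]:
    p=read_camera(n)
    for k in ["grip","shaft","rest"]:
        for q in spot_point(p,k)[:1]:
            X=atz(p,q["location"],Z[k]); print(n,k,round(q["score"],2),X.round(4),np.arctan2(X[1]-S[1],X[0]-S[0]).round(3))
E
```

```text
t 12.5 r 0.1914 ang 1.755 head 1.765 z 0.0976 F tool [0.49 0.24 0.77] gap 0.036312212823479156 q [ 0.38  0.4  -0.63  1.82  0.28  1.01 -0.17]
top shaft 0.81 [ 0.5164 -0.0388  0.118 ] 1.732
top rest 0.86 [ 0.4743 -0.0451  0.102 ] 2.101
side grip 0.76 [0.5029 0.0398 0.118 ] 1.736
side shaft 0.6 [ 0.5125 -0.0344  0.118 ] 1.759
side rest 0.62 [ 0.4769 -0.0416  0.102 ] 2.067
```

Request:
{"method": "move_arm", "body": {"targets": [{"dr":[0,0,-0.04],"delta_pos":[-0.02,-0.76,0],"gripper":-0.15},{"dr":[0,0,-0.04],"delta_pos":[-0.02,-0.76,0],"gripper":-0.15},{"dr":[0,0,-0.04],"delta_pos":[-0.01,-0.76,0],"gripper":-0.15},{"dr":[0,0,-0.04],"delta_pos":[-0.02,-0.76,0],"gripper":-0.15},{"dr":[0,0,-0.04],"delta_pos":[-0.01,-0.76,0],"gripper":-0.15}]}}

```text
time_s: 13.4
tool_pos: [0.4632, 0.0304, 0.0974]
tool_rot: [1.745, 2.612, 0.002]
contact_force: [-0.1, -0.4, 0.0]
finger_gap: 0.036
grasp_force: 0.3
```

Request:
{"method": "move_arm", "body": {"targets": [{"dr":[0,0,-0.04],"delta_pos":[-0.02,-0.76,0],"gripper":-0.15},{"dr":[0,0,-0.03],"delta_pos":[-0.02,-0.57,0],"gripper":-0.15},{"dr":[0,0,-0.02],"delta_pos":[0,-0.38,0],"gripper":-0.15},{"dr":[0,0,0],"delta_pos":[0,0,0],"gripper":-0.15}]}}

```text
time_s: 13.8
tool_pos: [0.4471, 0.0223, 0.0972]
tool_rot: [-1.629, -2.686, 0.001]
contact_force: [-0.2, 0.1, -0.3]
finger_gap: 0.0362
grasp_force: 0.0
```

```bash
python3 - <<'E'
from h import *
rep()
im=[]
for n,(r,c) in dict(top=(230,230),side=(180,120)).items():
    p=read_camera(n); im.append(cv2.resize(p["color"][r:r+150,c:c+200,::-1],None,fx=2,fy=2,interpolation=cv2.INTER_CUBIC))
    for k in ["grip","shaft","rest"]:
        for q in spot_point(p,k)[:1]:
            X=atz(p,q["location"],Z[k]); print(n,k,round(q["score"],2),X.round(4),np.arctan2(X[1]-S[1],X[0]-S[0]).round(3))
cv2.imwrite("pics/c6.png",np.hstack(im))
E
```

```text
t 13.8 r 0.1903 ang 2.045 head 2.052 z 0.0972 F tool [ 0.2  -0.09  0.26] gap 0.03619232719493622 q [ 0.51  0.31 -0.71  1.95  0.25  0.97  0.16]
top shaft 0.57 [ 0.4827 -0.0428  0.118 ] 2.028
top rest 0.92 [ 0.4781 -0.0442  0.102 ] 2.068
side grip 0.67 [0.4531 0.0201 0.118 ] 2.022
side shaft 0.6 [ 0.4855 -0.0522  0.118 ] 2.043
side rest 0.84 [ 0.4761 -0.0411  0.102 ] 2.071
```

View pics/c6.png

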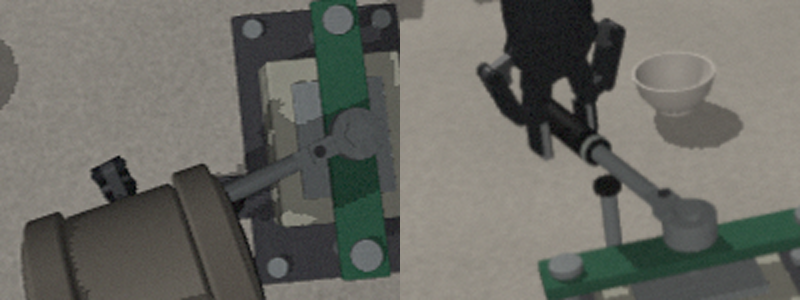

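The side crop shows the tube nearly over the cap (cap at (607,187), tube crossing just right of it). The handle is at about 2.025 rad against 2.07 for the rest, so a small final nudge.

Request:
{"method": "move_arm", "body": {"targets": [{"dr":[0,0,-0.02],"delta_pos":[0,-0.38,0],"gripper":-0.15},{"dr":[0,0,-0.015],"delta_pos":[0,-0.29,0],"gripper":-0.15},{"dr":[0,0,-0.01],"delta_pos":[0,-0.19,0],"gripper":-0.15},{"dr":[0,0,-0.005],"delta_pos":[0,-0.09,0],"gripper":-0.15},{"dr":[0,0,0],"delta_pos":[0,0,0],"gripper":-0.15}]}}

```text
time_s: 14.7
tool_pos: [0.4388, 0.0178, 0.0973]
tool_rot: [1.561, 2.726, -0.001]
contact_force: [-1.0, -0.2, -1.0]
finger_gap: 0.0362
grasp_force: 0.0
```

Request:
{"method": "move_arm", "body": {"targets": [{"dr":[0,0,0],"delta_pos":[0,0.2,0],"gripper":0.1},{"dr":[0,0,0],"delta_pos":[0,0.2,0],"gripper":0.3},{"dr":[0,0,0],"delta_pos":[0,0,0],"gripper":0.3}]}}

```text
time_s: 15.0
tool_pos: [0.4429, 0.0204, 0.0973]
tool_rot: [1.56, 2.727, 0.001]
contact_force: [0.1, -0.3, -0.5]
finger_gap: 0.0554
grasp_force: 0.0
```

```bash
python3 - <<'E'
from h import *
rep()
for n in ["top","side"]:
    p=read_camera(n)
    for k in ["grip","shaft","rest"]:
        for q in spot_point(p,k)[:1]:
            X=atz(p,q["location"],Z[k]); print(n,k,round(q["score"],2),X.round(4),np.arctan2(X[1]-S[1],X[0]-S[0]).round(3))
E
```

```text
t 15.0 r 0.1905 ang 2.069 head 2.102 z 0.0973 F tool [-0.31 -0.03  0.49] gap 0.055377367846777666 q [ 0.53  0.31 -0.73  1.96  0.25  0.96  0.21]
top shaft 0.63 [ 0.4811 -0.0462  0.118 ] 2.054
top rest 0.6 [ 0.4807 -0.044   0.102 ] 2.048
side grip 0.82 [0.4388 0.0222 0.118 ] 2.083
side shaft 0.78 [ 0.4735 -0.044   0.118 ] 2.102
side rest 0.64 [ 0.4734 -0.046   0.102 ] 2.111
```

Consistent with the handle being over the rest. I'll lift off and check with a clear view.

Request:
{"method": "move_arm", "body": {"targets": [{"dr":[0,0,0],"delta_pos":[0,0,-1.5],"gripper":0.3},{"dr":[0,0,0],"delta_pos":[0,0,-3],"gripper":0.3},{"dr":[0,0,0],"delta_pos":[0,0,-4],"gripper":0.3},{"dr":[0,0,0],"delta_pos":[-2,4,-2],"gripper":0.3},{"dr":[0,0,0],"delta_pos":[0,-4,0],"gripper":0.3}]}}

```text
time_s: 15.9
tool_pos: [0.4668, 0.0072, 0.2043]
tool_rot: [1.551, 2.727, 0.033]
contact_force: [-1.8, -1.9, -0.7]
finger_gap: 0.0559
grasp_force: 0.0
```

Request:
{"method": "move_arm", "body": {"targets": [{"dr":[0,0,0],"delta_pos":[2,-4.5,0],"gripper":0.3},{"dr":[0,0,0],"delta_pos":[4.5,0,0],"gripper":0.3},{"dr":[0,0,0],"delta_pos":[4.5,0,0],"gripper":0.3},{"dr":[0,0,0],"delta_pos":[4.5,0,0],"gripper":0.3},{"dr":[0,0,0],"delta_pos":[4,0,0],"gripper":0.3}]}}

```text
time_s: 16.4
tool_pos: [0.3137, 0.1497, 0.2023]
tool_rot: [1.56, 2.726, -0.001]
contact_force: [0.6, -0.3, -0.3]
finger_gap: 0.0557
grasp_force: 0.0
```

```bash
python3 - <<'E'
from h import *
rep()
im=[]
for n,(r,c) in dict(top=(230,230),side=(180,120)).items():
    p=read_camera(n); im.append(cv2.resize(p["color"][r:r+150,c:c+200,::-1],None,fx=2,fy=2,interpolation=cv2.INTER_CUBIC))
    for k in Z:
        for q in spot_point(p,k)[:1]:
            X=atz(p,q["location"],Z[k]); print(n,k,round(q["score"],2),X.round(4),np.arctan2(X[1]-S[1],X[0]-S[0]).round(3))
cv2.imwrite("pics/c7.png",np.hstack(im))
E
```

```text
t 16.4 r 0.3696 ang 2.209 head 2.102 z 0.2023 F tool [-0.6   0.35  0.33] gap 0.05567587683305243 q [ 0.55 -0.11 -0.95  2.01 -0.09  1.19  0.17]
top clamp 0.62 [ 0.5324 -0.1528  0.    ] -1.834
top wrench_head 0.89 [ 0.5375 -0.1522  0.106 ] -0.977
top wrench_handle 0.65 [ 0.5149 -0.1176  0.118 ] 2.148
top grip 0.95 [0.4472 0.0204 0.118 ] 2.049
top shaft 0.76 [ 0.475  -0.0516  0.118 ] 2.125
top rest 0.81 [ 0.4768 -0.0476  0.102 ] 2.093
top fish 0.82 [ 0.5872 -0.3111  0.    ] -1.257
top jar 0.72 [ 0.7366 -0.2055  0.    ] -0.281
top bowl 0.95 [0.5758 0.2341 0.    ] 1.462
side clamp 0.85 [ 0.5305 -0.1535  0.    ] -2.065
side wrench_head 0.77 [ 0.5276 -0.1397  0.106 ] 2.285
side wrench_handle 0.81 [ 0.5123 -0.1088  0.118 ] 2.088
side grip 0.68 [0.441  0.0233 0.118 ] 2.071
side shaft 0.71 [ 0.4796 -0.0459  0.118 ] 2.065
side rest 0.88 [ 0.4764 -0.044   0.102 ] 2.08
side jar 0.6 [ 0.7348 -0.2077  0.    ] -0.294
side bowl 0.77 [0.5737 0.2375 0.    ] 1.468
```

View pics/c7.png

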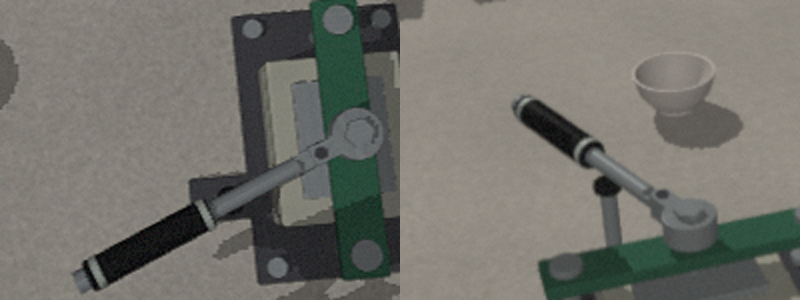

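The clear view shows the straight handle lying across the cap: in the top crop the cap is at about (229,199) and the tube's centre line passes through it to within about 2 mm. Nothing is touching, and the jar and bowl are where they were in both views, as is the fish in the top view.

```bash
python3 -c "
from workcell import *
print(job_done())"
```

```text
the job is handed in; nothing more can be done
None
```

The wrench was clicked to an estimated 0.09–0.12 rad of bend (limit 0.16) and let straighten, its handle was parked over the rest post and released, and the job was handed in at about 16.5 s.

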